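# Mount the round stake from its case in the bench block

### The job

Lift the lid of the wooden stake case open until it rests on its stop, and take out the round-headed steel stake (not the square-headed one). Find the plain hole in the steel of the stake block with the foot of the shank and press the stake straight in until it is fully home, its head sitting down on the steel. Leave the lid open, the other stake in its place and everything else on the bench undisturbed.

Things in the scene. Friction and masses are not known exactly. Their poses are not given: they have to be found in the camera images.
- case: Stake case of medium-brown wood: a base 130 mm (its x) by 170 mm (its y), 40 mm high, with two loosely fitting round holes side by side, at x = -10 mm and y = +42 or -42 mm, in which the stakes stand; covered by a hinged lid. Origin: centre of its underside; z up; the hinge runs along y at the far edge (x = +65 mm).
- lid (a joint): Angle of the case lid: 0 shut, grows as it opens, 1.8 rad resting on its stop (leaning back beyond upright). Moves freely: from about 1.1 rad on it falls open by itself, below about 0.9 rad it falls shut. The lid is a 5 mm wood shell, 56 mm deep, 0.22 kg; shut, its top is 96 mm above the table.
- lid_handle (a point): Middle of the dark bar handle on top of the lid: a round bar 11 mm thick, 80 mm long along the case's y (parallel to the hinge), held 35 mm off the lid's top face, 20 mm from its free front edge. The frame turns with the lid; with the lid shut it is aligned with the case.
- lid_hinge (a point): A point on the hinge axis of the lid (mid-length), which runs along the case's y at 40 mm above the table, 110 mm behind the handle. Lifting the handle swings it up and away from the robot about this axis.
- stake_round_head (a point): The steel stake to mount: a plain round shank 16 mm across and 30 mm long with a 1 mm bevel at its foot, under a round head 28 mm across and 44 mm high; 0.17 to 0.33 kg. The point is the middle of the head: 22 mm above the shoulder, 52 mm above the foot; z along the stake, upwards. It stands in either of the case's two holes, its shoulder resting on the base.
- stake_square_head (a point): The other steel stake, to be left in the case: the same shank under a square head 26 by 26 mm, 44 mm high. The point is the middle of the head. It stands in the case's other hole.
- block: Stake block fixed to the bench: a pale wood frame 120 x 120 mm, 40 mm high, around a steel insert 58 x 58 mm, top 46 mm above the table, with one hole. Origin: centre of underside; z up. From 15 mm down a stiff friction pad in the hole resists: the shank stops there by itself and takes a steady push of about 10 N in all for the last 15 mm; the pad does not spring back.
- block_top (a point): Centre of the frame at the height of the steel's top face (46 mm above the table). The hole in the middle of the steel is upright, blind, sharp-edged (no chamfer), 17.2 mm wide and deeper than the shank. The insert does not sit true in the frame: the hole's centre lies up to 3 mm either way from this point along the block's x and y.
- screwdriver: Bystander: a small screwdriver, 130 mm long, lying between the case and the block. Not to be disturbed.
- hammer: Bystander: a small bench hammer, 180 mm long, lying. Not to be disturbed.
- brush: Bystander: a bench brush, 170 mm long, lying near the far edge. Not to be disturbed.
- cup: Bystander: a white cup, 80 mm high, 70 mm across. Not to be disturbed.
- jar: Bystander: a small glass jar with a dark metal lid, 70 mm high, 56 mm across. Not to be disturbed.
- collar: Bystander: a plain brass ring, 44 mm across, 14 mm high, lying flat. Not to be disturbed.
- clamp: Bystander: a dark wooden ring clamp, 120 mm long, lying. Not to be disturbed.
- stake_round: The round stake as a whole (see its head point); origin: centre of its foot, z upwards.
There are look-alikes about, which are no part of the job. What is shaped like the block but orange is not meant. Of the things that look like the case, take the one that is farthest to the robot's left at the start.

How it is judged:
By the outcome, as a careful person would: the job done as asked, in the order asked, and still so for the second after the job is handed in, with the robot touching nothing.
It also fails if it takes over 69 s, if anything falls off the work surface, if the arm or the gripper's body presses on something with over 40 N, if the wrist force passes 120 N, or if a joint passes its speed limit or range.

### The arm

A 6-joint arm with a two-finger parallel gripper is mounted at the origin on the work surface. World frame = base frame: x ahead of the robot, y to its left, z up, the work surface at z = 0. Lengths are in m, angles in rad, forces in N, time in s.
With the tool pointing down it reaches from about 0.325 to 0.775 m from the base axis. Payload 5.5 kg.
Tool frame: the origin (TCP) lies on the centre line of the jaws, within the pads' length; the fingertips stand 22 mm ahead of it and the grasp point (between the pads) lies 3 mm ahead of it; z points along the fingers, y is the line along which they close (so a half turn about z gives the same grasp; the last joint's range is limited). The gripper opens to 88 mm and grips with 3 to 60 N. Pads are 20 mm wide; open, the fingers measure 115 mm over their backs; the gripper's body (75 mm by 178 mm) begins 61 mm behind the grasp point.
Start: joints at [-1.37, 0.091, 1.231, -0, 1.82, -0.057], TCP at [0.153, -0.58, 0.245] pointing down, gripper open.
Joint ranges: [-2.87, 2.87], [-0.86, 2.18], [0.17, 2.46], [-1.51, 4.65], [0.06, 2.69], [-2.65, 2.65]. Speed limits (rad/s): [2.57, 2.57, 3.01, 3.14, 3.14, 3.14].

### API

Orientations are given as [roll, pitch, yaw] about the fixed x, y, z axes, in that order (R = Rz(yaw) Ry(pitch) Rx(roll)).
In Python, from station import env gives the robot as it stands.
- The arm moves only by the tool apply_moves, never from a script. Its argument "plan" is a list that holds one entry, the list of rows, each a list of 4 numbers: the shift along the world's x, y, z in units of 0.025 m (1.0 is 0.025 m), then the turn about the world's z in units of 4 degrees (1.0 is 4 degrees). A call has 1 to 10 rows; each row shifts and turns the commanded pose from where the row before left it; what a row does not reach is not made up. A row lasts 1/12 s, in which the tool goes at most 41.7 mm and 7.16 degrees, less where a joint would pass 70% of its speed; a pose out of reach is approached as far as the arm can. A call with a number of a shift or a turn outside -1 to 1 is refused whole. A call with a gripper value outside its range is refused whole. "grip" is the closure, from 0 (fully open) to 1 (shut), set as the call begins (left out, the last holds). The fingers move at their own pace and stop on an object; "squeeze" is the grip in N (left out, the last holds). Time passes only in rows, so rows that do not move let the fingers close. It gives the time, the measured TCP pose, the force, the opening and the grip force at its end, in the units of the state.
- env.read_state(): the state, without advancing time (a new reading comes with each control period).
- env.capture(name): name is "side" or "top" or "wrist"; returns the picture (420x560x3 uint8, blue, green, red); there is no depth.
- env.camera_params(name): a dict with "fx", "fy", "cx", "cy" (pixels), "D" ([k1, k2, p1, p2, k3] as OpenCV has them; the pictures are not rectified), "world_from_camera" (4x4, takes a point from camera to world coordinates); the wrist camera has in their place "tool_from_camera" (4x4, takes a point from camera to tool coordinates, whose origin is the TCP and whose axes are the flange's). Camera axes: x right, y down, z forward; pixel columns grow to the right and rows downward; lengths in m; the calibration is good to about 2 mm. A picture is of the moment at which its call begins: read the wrist's pose just before it. camera_params takes no time and is no camera call.
- env.close_job(): hands the job in; it is judged then, once.
Trained networks look in the newest picture that a camera, given by its name, has taken for a name from the list of things; names that differ only in an ending like _2 or _b are one class to them, and where a whole thing is asked for, a point or a joint stands for the part that bears it (a point fixed in the world has none). Each returns a list of dicts, best first, with "conf" (0 to 1); they miss things now and then, are a little off and sometimes report something else, mostly with a low value. They report only what shows in the picture. A call takes as long as a camera call. They do not tell look-alikes from the thing itself.
- env.masks_of(camera, thing): "region" (420x560 bool, what is visible of it) and "bbox" ([left, top, width, height] in pixels, round what is visible of it).
The state is a dict: "t": time; "q": joint angles; "dq": joint speeds; "tau": joint torques, N m; "ee_pos": TCP position; "tool_rot": TCP orientation; "ft_force": force on the tool from outside, world axes, zero at the start; "ft_torque": the same for the moment, N m; "grip_width": finger opening in m; "grip_force": force on a finger pad.
Only numpy, scipy, OpenCV 4.12 (cv2) and the standard library are available. Lean on these libraries where they do the work, as an engineer would, in place of code of your own. Each camera call takes 0.05 s, during which the arm holds its last target. There are 200 camera calls.

## Working session

There is one attempt and no reset: what is moved stays moved. The work goes in short steps, Python scripts to look and compute and a tool call to move; the robot and the scene stay as the last step left them, time stands still between calls to the robot, and variables do not carry over. Pictures are saved under pics/ and viewed, at most 10 in all, crops included, and the job is handed in when it is done.

Besides the shell and the picture viewer there is one more tool, called after ">>>" as name([rows], argument=value, ...), one row to a line, values as JSON. apply_moves: Moves the arm, as the interface text tells. Its arguments: {"type":"object","properties":{"plan":{"type":"array","items":{"type":"array","items":{"type":"array","items":{"type":"number"}}}},"grip":{"type":"number"},"squeeze":{"type":"number"}},"required":["plan"]}

```bash
mkdir -p pics; cat > h.py <<'E'
import numpy as np, cv2
from scipy.spatial.transform import Rotation as R
from station import env
def cam(name):
    p=env.camera_params(name)
    K=np.array([[p['fx'],0,p['cx']],[0,p['fy'],p['cy']],[0,0,1.]])
    D=np.array(p['D'],float)
    if 'world_from_camera' in p: T=np.array(p['world_from_camera'])
    else:
        s=env.read_state(); W=np.eye(4); r=np.array(s['tool_rot'])
        W[:3,:3]=r if r.shape==(3,3) else R.from_euler('xyz',r).as_matrix()
        W[:3,3]=s['ee_pos']; T=W@np.array(p['tool_from_camera'])
    return K,D,T
def to_plane(c,px,z):
    K,D,T=c
    u=cv2.undistortPoints(np.array(px,float).reshape(-1,1,2),K,D).reshape(-1,2)
    d=np.c_[u,np.ones(len(u))]@T[:3,:3].T; o=T[:3,3]
    return o+d*((z-o[2])/d[:,2])[:,None]
def proj(c,P):
    K,D,T=c; Ti=np.linalg.inv(T)
    return cv2.projectPoints(np.array(P,float).reshape(-1,3),cv2.Rodrigues(Ti[:3,:3])[0],Ti[:3,3],K,D)[0].reshape(-1,2)
E
python3 - <<'E'
from h import *
s=env.read_state(); print(s)
for n in ('top','side'):
    c=cam(n); im=env.capture(n); cv2.imwrite(f'pics/{n}0.png',im); print(n,c[2].round(3).tolist())
    for t in ('case','lid_handle','block','screwdriver','hammer','brush','cup','jar','collar','clamp'):
        for m in env.masks_of(n,t):
            r=m['region']; cnt=max(cv2.findContours(r.astype('u1'),0,2)[0],key=cv2.contourArea)
            rc=cv2.minAreaRect(cnt)
            z={'case':.096,'lid_handle':.131,'block':.04}.get(t,.01)
            b=cv2.boxPoints(rc)
            print(n,t,round(m['conf'],2),m['bbox'],to_plane(c,[rc[0]],z)[0].round(3), to_plane(c,b,z)[:,:2].round(3).tolist())
E
```

```text
{'t': 0.0, 'q': array([-1.36967902e+00,  9.18464827e-02,  1.23185339e+00, -4.43453740e-06,
        1.81983603e+00, -5.66941603e-02]), 'dq': array([ 0.00014209,  0.00034276, -0.00175889, -0.00094158, -0.00262111,
        0.00137976]), 'tau': array([-3.19273262e-03, -4.46446180e+01, -4.06447363e+01,  6.95489254e-02,
        2.94229842e-02, -1.50297237e-04]), 'ee_pos': array([ 0.15292716, -0.57991442,  0.24353263]), 'tool_rot': array([-3.13965229e+00, -1.05818610e-04,  2.57810271e-01]), 'ft_force': array([ 0.07888126, -0.69091862,  0.37152322]), 'ft_torque': array([-0.00837893,  0.01230626,  0.01964141]), 'grip_force': 0.0, 'grip_width': 0.08785777533599114}
top [[0.012, -0.998, 0.069, 0.464], [-1.0, -0.014, -0.027, 0.036], [0.028, -0.068, -0.997, 1.238], [0.0, 0.0, 0.0, 1.0]]
top case 0.98 [307.9, 122.1, 64.3, 51.5] [ 0.741 -0.163  0.096] [[0.67, -0.071], [0.816, -0.076], [0.814, -0.257], [0.667, -0.25]]
top lid_handle 0.93 [312.5, 122.2, 60.9, 48.9] [ 0.736 -0.157  0.131] [[0.669, -0.069], [0.805, -0.072], [0.805, -0.247], [0.667, -0.242]]
top lid_handle 0.63 [186.3, 196.3, 60.5, 44.7
[... 3303 characters left out ...]
822, 0.015], [0.832, -0.039], [0.65, -0.012], [0.645, 0.038]]
side brush 0.32 [213.4, 246.5, 90.0, 92.1] [0.548 0.173 0.01 ] [[0.62, 0.274], [0.65, 0.047], [0.472, 0.064], [0.461, 0.279]]
side cup 0.9 [184.3, 375.5, 38.0, 44.5] [0.518 0.444 0.01 ] [[0.577, 0.427], [0.509, 0.391], [0.463, 0.46], [0.528, 0.494]]
side jar 0.96 [312.7, 101.6, 21.4, 32.9] [ 0.685 -0.423  0.01 ] [[0.741, -0.471], [0.689, -0.497], [0.632, -0.378], [0.681, -0.353]]
side collar 0.66 [332.8, 255.1, 21.9, 18.9] [0.407 0.023 0.01 ] [[0.437, 0.011], [0.397, -0.01], [0.377, 0.034], [0.416, 0.055]]
side clamp 0.55 [128.9, 318.3, 54.4, 38.6] [0.682 0.384 0.01 ] [[0.745, 0.408], [0.756, 0.362], [0.619, 0.36], [0.611, 0.404]]
```

View pics/top0.png

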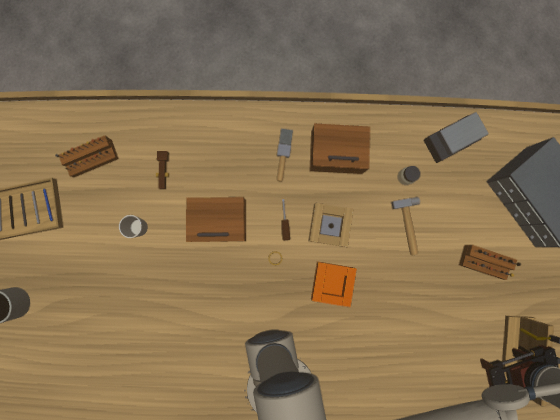

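View pics/side0.png

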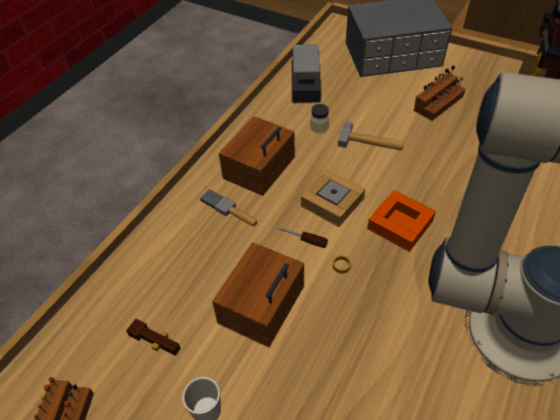

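Top view: the target case (left one) is at about (216,219) with its handle at (213,234). The right block is the pale one at (331,225), and the orange one at (334,284) is the decoy. The case is nearly aligned with the world axes.

>>> apply_moves([
  [[0.4,1,0,0.6],[0.4,1,0,0.6],[0.4,1,0,0.6],[0.4,1,0,0.6],[0.4,1,0,0.6],[0.4,1,0,0.6],[0.4,1,0,0.6],[0.4,1,0,0.6],[0.4,1,0,0.6],[0.4,1,0,0.6]],
])

```text
t: 1.93
ee_pos: [0.2532, -0.329, 0.2448]
tool_rot: [3.141, -0.0, 0.678]
ft_force: [0.3, 0.5, 0.5]
grip_width: 0.0879
grip_force: 0.0
```

>>> apply_moves([
  [[0.4,1,0,0.6],[0.4,1,0,0.6],[0.4,1,0,0.6],[0.4,1,0,0.6],[0.4,1,0,0.6],[0.4,1,0,0.6],[0.4,1,0,0.6],[0.4,1,0,0.6],[0.4,1,0,0.6],[0.4,1,0,0.6]],
])

```text
t: 2.77
ee_pos: [0.3532, -0.0789, 0.2449]
tool_rot: [3.141, -0.0, 1.098]
ft_force: [0.5, 0.0, 0.6]
grip_width: 0.0877
grip_force: 0.0
```

>>> apply_moves([
  [[0.4,1,0,0.6],[0.4,1,0,0.6],[0.4,1,0,0.6],[0.4,1,0,0.6],[0.4,1,0,0.6],[0.4,1,0,0.6],[0.4,1,0,0.6],[0.4,1,0,0.6],[0.4,0.6,0,0.6],[0.4,0.6,0,0.6]],
])

```text
t: 3.6
ee_pos: [0.4532, 0.1513, 0.2447]
tool_rot: [3.141, -0.0, 1.518]
ft_force: [0.3, -0.5, -0.7]
grip_width: 0.0876
grip_force: 0.0
```

>>> apply_moves([
  [[0,0,0.5,0],[0,0,0.5,0],[0,0,0,0]],
])

```text
t: 3.85
ee_pos: [0.4535, 0.1503, 0.272]
tool_rot: [3.138, -0.001, 1.515]
ft_force: [-1.2, -0.1, 0.8]
grip_width: 0.0873
grip_force: 0.0
```

```bash
python3 - <<'E'
from h import *
s=env.read_state(); print(s['t'],s['ee_pos'],s['tool_rot'])
c=cam('wrist'); im=env.capture('wrist'); cv2.imwrite('pics/w1.png',im); print(c[2].round(3).tolist())
for t in ('case','lid_handle'):
    for m in env.masks_of('wrist',t):
        cnt=max(cv2.findContours(m['region'].astype('u1'),0,2)[0],key=cv2.contourArea)
        rc=cv2.minAreaRect(cnt); print(t,m['conf'],m['bbox'],rc,to_plane(c,[rc[0]],.131 if t!='case' else .096), to_plane(c,cv2.boxPoints(rc),.131 if t!='case' else .096)[:,:2].round(3).tolist())
E
```

```text
3.85 [0.45353557 0.15032465 0.27204268] [ 3.13835949e+00 -1.05542943e-03  1.51516297e+00]
[[0.998, -0.055, -0.012, 0.457], [-0.056, -0.962, -0.266, 0.223], [0.003, 0.266, -0.964, 0.412], [0.0, 0.0, 0.0, 1.0]]
case 0.73 [275.0, 35.6, 144.8, 192.7] ((351.55804443359375, 132.46652221679688), (181.3139190673828, 142.7632598876953), 86.56636810302734) [[0.52514262 0.2067204  0.096     ]] [[0.457, 0.287], [0.586, 0.289], [0.605, 0.116], [0.457, 0.115]]
case 0.34 [286.5, 342.1, 92.2, 37.6] ((334.5, 360.5), (37.0, 89.0), 90.0) [[ 0.50643529 -0.05479684  0.096     ]] [[0.455, -0.025], [0.559, -0.032], [0.561, -0.087], [0.453, -0.079]]
lid_handle 0.78 [274.5, 33.7, 144.1, 192.1] ((352.6482238769531, 131.95077514648438), (179.7355194091797, 142.41261291503906), 85.6567611694336) [[0.51852995 0.20888545 0.131     ]] [[0.456, 0.279], [0.571, 0.282], [0.591, 0.13], [0.46, 0.127]]
lid_handle 0.72 [291.7, 338.1, 91.2, 46.2] ((335.5, 360.5), (37.0, 89.0), 90.0) [[ 0.50201892 -0.02409557  0.131     ]] [[0.456, 0.002], [0.548, -0.004], [0.55, -0.052], [0.454, -0.045]]
```

View pics/w1.png

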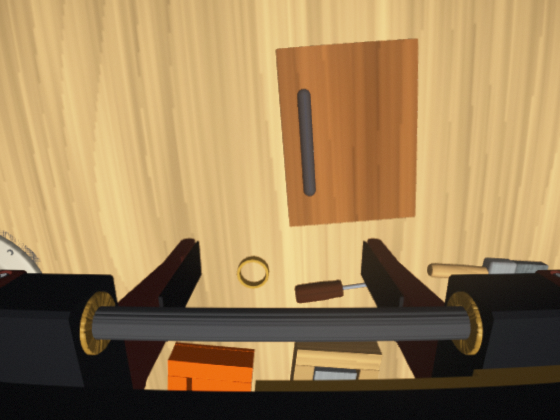

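The wrist view shows the handle bar from about (304,92) to (309,192), and the lid corners at (277,50), (416,39), (414,216) and (290,226). The black bar and fingers in the lower part are the gripper.

```bash
python3 - <<'E'
from h import *
c=cam('wrist')
print(to_plane(c,[[304,92],[309,192],[306.5,142]],.131).round(4))
p=to_plane(c,[[277,50],[416,39],[414,216],[290,226]],.096).round(4); print(p,p.mean(0))
E
```

```text
[[0.4773 0.2424 0.131 ]
 [0.4784 0.1586 0.131 ]
 [0.4778 0.2019 0.131 ]]
[[0.4572 0.2823 0.096 ]
 [0.5823 0.2859 0.096 ]
 [0.5874 0.1196 0.096 ]
 [0.4605 0.1162 0.096 ]] [0.52185 0.201   0.096  ]
```

>>> apply_moves([
  [[0.33,0.67,0,0.4],[0.33,0.67,0,0.4],[0.32,0.67,0,0.3],[0,0,-0.9,0],[0,0,-0.9,0],[0,0,-0.9,0],[0,0,-0.9,0],[0,0,-0.9,0],[0,0,-0.5,0],[0,0,-0.5,0]],
])

```text
t: 4.83
ee_pos: [0.4768, 0.1996, 0.1302]
tool_rot: [-3.14, 0.001, 1.591]
ft_force: [0.1, 0.2, -0.4]
grip_width: 0.0881
grip_force: 0.0
```

>>> apply_moves([
  [[0,0,0,0],[0,0,0,0],[0,0,0,0],[0,0,0,0],[0,0,0,0],[0,0,0,0],[0,0,0,0],[0,0,0,0]],
], grip=1, squeeze=8)

```text
t: 5.5
ee_pos: [0.4776, 0.2001, 0.1324]
tool_rot: [3.141, -0.0, 1.591]
ft_force: [-0.3, -0.6, -0.7]
grip_width: 0.0377
grip_force: 0.0
```

>>> apply_moves([
  [[0,0,0,0],[0,0,0,0],[0,0,0,0],[0,0,0,0],[0,0,0,0],[0,0,0,0],[0,0,0,0]],
])

```text
t: 6.08
ee_pos: [0.4788, 0.2001, 0.1321]
tool_rot: [3.138, -0.0, 1.591]
ft_force: [6.3, 0.3, -2.6]
grip_width: 0.0107
grip_force: 8.0
```

>>> apply_moves([
  [[0.33,0.01,0.37,0],[0.37,0.01,0.34,0],[0.39,0.01,0.31,0],[0.42,0.01,0.27,0],[0.44,0.01,0.23,0],[0.46,0.01,0.19,0],[0.47,0.01,0.15,0],[0.49,0.01,0.11,0],[0.49,0.01,0.07,0],[0.5,0.01,0.03,0]],
])

```text
t: 6.92
ee_pos: [0.5869, 0.2027, 0.1845]
tool_rot: [3.142, -0.0, 1.591]
ft_force: [-1.0, 0.2, -0.0]
grip_width: 0.0111
grip_force: 8.0
```

>>> apply_moves([
  [[0.5,0.01,-0.02,0],[0.5,0.01,-0.06,0],[0.49,0.01,-0.1,0],[0.48,0.01,-0.15,0],[0.46,0.01,-0.19,0],[0.44,0.01,-0.23,0],[0.42,0.01,-0.26,0],[0.4,0.01,-0.3,0],[0.37,0.01,-0.33,0],[0.3,0.01,-0.33,0]],
])

```text
t: 7.75
ee_pos: [0.6962, 0.2049, 0.134]
tool_rot: [3.141, 0.0, 1.591]
ft_force: [0.5, -0.3, -0.3]
grip_width: 0.011
grip_force: 8.0
```

>>> apply_moves([
  [[0,0,0,0],[0,0,0,0],[0,0,0,0],[0,0,0,0],[0,0,0,0]],
], grip=0.72)

```text
t: 8.17
ee_pos: [0.6954, 0.2051, 0.1352]
tool_rot: [3.141, -0.0, 1.591]
ft_force: [0.7, -0.1, -0.6]
grip_width: 0.0248
grip_force: 0.3
```

>>> apply_moves([
  [[0,0,0.5,0],[0,0,1,0],[0,0,1,0],[0,0,1,0],[0,0,1,0],[-0.5,0,1,0.5],[-1,0,0.5,1],[-1,0,0,1],[-1,0,0,1],[-1,0,0,1]],
])

```text
t: 9.0
ee_pos: [0.5816, 0.205, 0.2867]
tool_rot: [3.139, 0.0, 1.909]
ft_force: [-0.8, 1.1, 0.7]
grip_width: 0.0249
grip_force: 0.0
```

>>> apply_moves([
  [[-1,0,0,1],[-1,0,0,1],[-0.8,0,0,1],[-0.5,0,0,1],[0,0,0,1],[0,0,0,1],[0,0,0,1],[0,0,0,1],[0,0,0,1],[0,0,0,1]],
], grip=0)

```text
t: 9.83
ee_pos: [0.5001, 0.2051, 0.2863]
tool_rot: [3.14, 0.001, 2.607]
ft_force: [-0.9, 0.9, 0.5]
grip_width: 0.0862
grip_force: 0.0
```

>>> apply_moves([
  [[0,0,0,1],[0,0,0,1],[0,0,0,1],[0,0,0,1],[0,0,0,1],[0,0,0,1],[0,0,0,1],[0,0,0,0.7],[0,0,0,0],[0,0,0,0]],
])

```text
t: 10.67
ee_pos: [0.5002, 0.2051, 0.2859]
tool_rot: [3.141, 0.001, 3.14]
ft_force: [-0.7, 0.2, -0.0]
grip_width: 0.0876
grip_force: 0.0
```

```bash
python3 - <<'E'
from h import *
s=env.read_state(); print(s['t'],s['ee_pos'],s['tool_rot'])
c=cam('wrist'); im=env.capture('wrist'); cv2.imwrite('pics/w2.png',im)
for t in ('stake_round_head','stake_square_head'):
    for m in env.masks_of('wrist',t):
        cnt=max(cv2.findContours(m['region'].astype('u1'),0,2)[0],key=cv2.contourArea)
        rc=cv2.minAreaRect(cnt); print(t,m['conf'],m['bbox'],rc,to_plane(c,[rc[0]],.073))
E
```

```text
10.6667 [0.50024078 0.20506801 0.285854  ] [3.14114234e+00 1.23084339e-03 3.13966464e+00]
stake_round_head 0.67 [228.6, 183.7, 26.9, 29.6] ((241.00001525878906, 198.0), (25.043960571289062, 31.304948806762695), 26.56505012512207) [[0.51327104 0.160232   0.073     ]]
stake_square_head 0.91 [302.4, 178.8, 27.1, 33.5] ((315.48077392578125, 195.90383911132812), (30.201885223388672, 25.691213607788086), 78.69007110595703) [[0.51102442 0.24361249 0.073     ]]
```

View pics/w2.png

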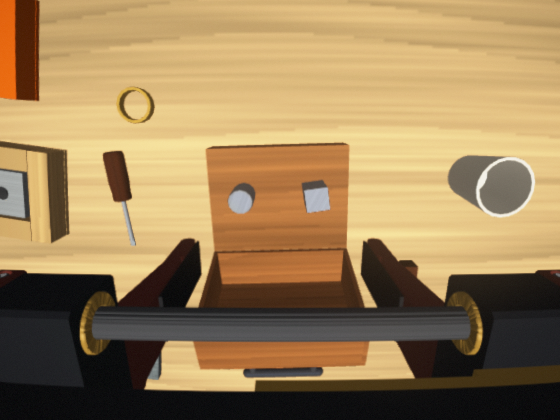

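The lid stands open. The round stake is on the right at (240,199) and the square one at (315,196).

>>> apply_moves([
  [[0.25,-0.9,-0.2,0],[0.26,-0.9,-0.2,0],[0,0,-1,0],[0,0,-1,0],[0,0,-1,0],[0,0,-1,0],[0,0,-1,0],[0,0,-1,0],[0,0,-0.8,0],[0,0,-0.5,0]],
])

```text
t: 11.65
ee_pos: [0.5121, 0.1598, 0.0894]
tool_rot: [-3.141, -0.003, 3.14]
ft_force: [-0.5, -0.8, 0.1]
grip_width: 0.0876
grip_force: 0.0
```

>>> apply_moves([
  [[0,0,-0.4,0],[0,0,-0.3,0],[0,0,-0.3,0],[0,0,0,0],[0,0,0,0]],
])

```text
t: 12.07
ee_pos: [0.5135, 0.1601, 0.0676]
tool_rot: [3.141, 0.001, 3.141]
ft_force: [-0.4, 0.1, 0.4]
grip_width: 0.0876
grip_force: 0.0
```

>>> apply_moves([
  [[0,0,0,0],[0,0,0,0],[0,0,0,0],[0,0,0,0],[0,0,0,0],[0,0,0,0],[0,0,0,0],[0,0,0,0],[0,0,0,0],[0,0,0,0]],
], grip=1, squeeze=45)

```text
t: 12.9
ee_pos: [0.5132, 0.1601, 0.0671]
tool_rot: [3.142, -0.0, 3.141]
ft_force: [-0.6, 0.2, 0.1]
grip_width: 0.0277
grip_force: 45.0
```

>>> apply_moves([
  [[0,0,0.3,0],[0,0,0.6,0],[0,0,0.9,0],[0,0,1,0],[0,0,1,0],[0,0,1,0],[0.3,-0.5,0.6,0],[0.3,-1,0,0],[0.3,-1,0,0],[0.3,-1,0,0]],
])

```text
t: 13.73
ee_pos: [0.5434, 0.0718, 0.2028]
tool_rot: [-3.142, 0.001, -3.141]
ft_force: [-0.4, -0.2, -2.4]
grip_width: 0.0276
grip_force: 45.0
```

>>> apply_moves([
  [[0.3,-1,0,0],[0.3,-1,0,0],[0.3,-1,0,0],[0.3,-1,0,0],[0.3,-1,0,0],[0.3,-1,0,0],[0,-1,0,0],[0,-1,0,0],[0,-0.5,0,0],[0,0,0,0]],
])

```text
t: 14.57
ee_pos: [0.5878, -0.1424, 0.2018]
tool_rot: [-3.141, -0.001, 3.138]
ft_force: [-0.1, -0.1, -2.0]
grip_width: 0.0272
grip_force: 45.0
```

>>> apply_moves([
  [[0,0,0,0],[0,0,0,0]],
])

```text
t: 14.73
ee_pos: [0.5882, -0.1388, 0.2022]
tool_rot: [3.141, -0.0, -3.141]
ft_force: [-0.9, 0.0, -2.0]
grip_width: 0.027
grip_force: 45.0
```

```bash
python3 - <<'E'
from h import *
s=env.read_state(); print(s['t'],s['ee_pos'],s['tool_rot'],s['ft_force'])
c=cam('wrist'); im=env.capture('wrist'); cv2.imwrite('pics/w3.png',im)
p=np.array(s['ee_pos'])
print(proj(c,[p+[0,0,-.057],p+[0,0,-.027]]))
for m in env.masks_of('wrist','block'):
    cnt=max(cv2.findContours(m['region'].astype('u1'),0,2)[0],key=cv2.contourArea)
    rc=cv2.minAreaRect(cnt); print(m['conf'],m['bbox'],rc,to_plane(c,[rc[0]],.04))
E
```

```text
14.7333 [ 0.58823489 -0.13881224  0.2022048 ] [ 3.14080885e+00 -9.17985259e-05 -3.14139020e+00] [-0.94900803  0.02031102 -1.98777199]
[[280.965738   235.63490115]
 [280.98067986 254.38147069]]
0.92 [196.2, 37.7, 149.5, 153.8] ((268.1849365234375, 114.71638488769531), (138.1055450439453, 137.27191162109375), 8.880660057067871) [[ 0.5116827  -0.15029451  0.04      ]]
0.44 [522.6, 201.1, 37.4, 69.8] ((540.0, 234.5), (69.0, 38.0), 90.0) [[0.62705472 0.12846954 0.04      ]]
```

View pics/w3.png

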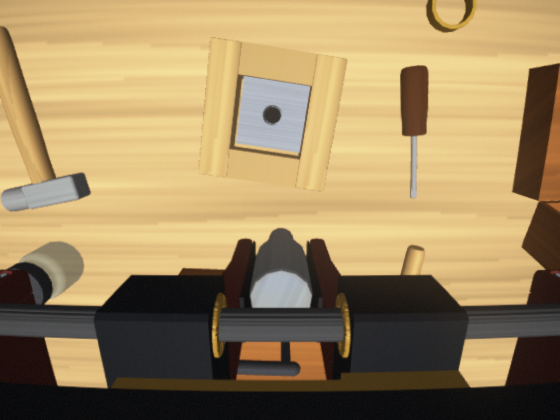

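The hole shows at (272,115) and the held shank's foot at about (281,236). I'll measure both precisely in the same picture.

```bash
python3 - <<'E'
from h import *
c=cam('wrist'); im=cv2.imread('pics/w3.png'); s=env.read_state(); p=np.array(s['ee_pos'])
g=cv2.cvtColor(im,6)
sub=g[100:132,256:290]; 
for th in (50,70,90):
    n,l,st,ce=cv2.connectedComponentsWithStats((sub<th).astype('u1'))
    for i in range(1,n):
        if st[i,4]>40: print(th,st[i],ce[i]+[256,100],to_plane(c,[ce[i]+[256,100]],.046))
a=np.linspace(0,6.283,60)
def ring(q,r): return proj(c,q+np.c_[r*np.cos(a),r*np.sin(a),0*a])
big=cv2.resize(im[90:280,210:350],None,fx=4,fy=4,interpolation=2)
def dr(pts,col):
    for x,y in pts: cv2.circle(big,(int((x-210+.5)*4),int((y-90+.5)*4)),1,col,-1)
dr(ring(p+[0,0,-.057],.007),(0,0,255)); dr(ring(p+[0,0,-.056],.008),(0,255,0)); dr(ring(p+[0,0,-.027],.014),(255,0,0))
cv2.imwrite('pics/w3c.png',cv2.resize(big,None,fx=.78,fy=.78))
E
```

```text
70 [  8   7  16  16 189] [271.86243386 114.58201058] [[ 0.51177398 -0.14664072  0.046     ]]
90 [  8   6  17  18 221] [271.68778281 114.57013575] [[ 0.51176382 -0.1467947   0.046     ]]
```

View pics/w3c.png

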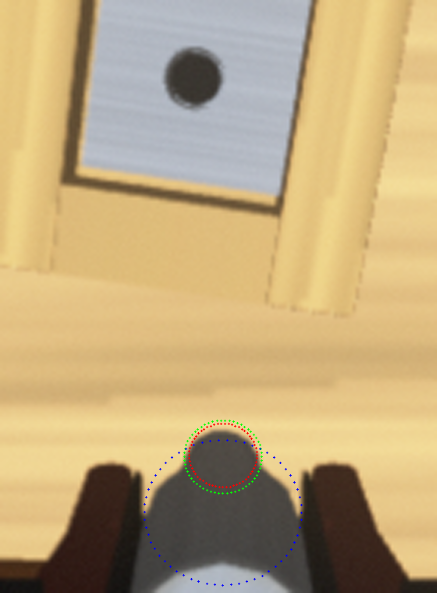

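>>> apply_moves([
  [[-0.65,-0.1,-0.7,0],[-0.65,-0.1,-0.7,0],[-0.66,-0.12,-0.7,0],[0,0,-0.7,0],[0,0,-0.4,0],[0,0,-0.3,0],[0,0,0,0],[0,0,0,0],[0,0,0,0]],
])

```text
t: 15.58
ee_pos: [0.5401, -0.1479, 0.1158]
tool_rot: [-3.141, 0.002, 3.142]
ft_force: [-0.1, -0.5, -1.6]
grip_width: 0.0274
grip_force: 45.0
```

```bash
python3 - <<'E'
from h import *
ps=[]
c=cam('wrist'); s=env.read_state(); p=np.array(s['ee_pos']); im=env.capture('wrist'); cv2.imwrite('pics/w4.png',im)
print(s['t'],p,s['tool_rot'],s['ft_force'])
q=proj(c,[p+[0,0,-.057],[.5118,-.1467,.046]]); print(q)
a=np.linspace(0,6.283,60)
def ring(q,r): return proj(c,q+np.c_[r*np.cos(a),r*np.sin(a),0*a])
x0,y0=int(q[0,0])-60,int(q[:,1].min())-40
big=cv2.resize(im[y0:y0+120,x0:x0+120],None,fx=5,fy=5,interpolation=2)
def dr(pts,col):
    for x,y in pts: cv2.circle(big,(int((x-x0+.5)*5),int((y-y0+.5)*5)),1,col,-1)
dr(ring(p+[0,0,-.056],.008),(0,255,0)); dr(ring(np.array([.5118,-.1467,.046]),.0086),(0,0,255))
cv2.imwrite('pics/w4c.png',big); print(x0,y0)
E
```

```text
15.5833 [ 0.54007423 -0.14785347  0.11584247] [-3.14108051e+00  1.68699897e-03  3.14156965e+00] [-0.07936602 -0.51533935 -1.6309507 ]
[[281.07915166 235.4883074 ]
 [282.84350361 188.37401692]]
221 148
```

View pics/w4c.png

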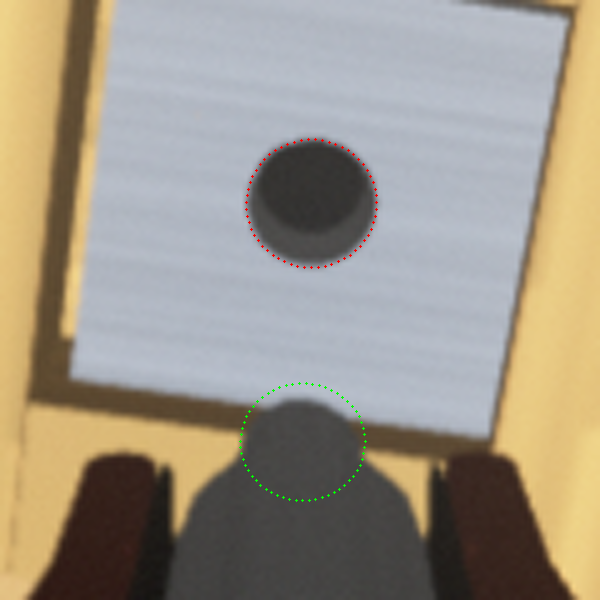

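>>> apply_moves([
  [[-0.4,0.02,0,0],[-0.4,0.02,0,0],[-0.41,0.01,0,0],[0,0,-0.1,0],[0,0,-0.1,0],[0,0,-0.1,0],[0,0,-0.1,0],[0,0,-0.08,0],[0,0,0,0]],
])

```text
t: 16.38
ee_pos: [0.5089, -0.1466, 0.1018]
tool_rot: [3.141, -0.001, 3.141]
ft_force: [-0.2, 0.3, -2.2]
grip_width: 0.0274
grip_force: 45.0
```

>>> apply_moves([
  [[0,0,-0.05,0],[0,0,-0.05,0],[0,0,-0.02,0],[0,0,0,0]],
])

```text
t: 16.72
ee_pos: [0.5091, -0.1466, 0.0995]
tool_rot: [3.142, 0.0, 3.141]
ft_force: [-0.2, -0.7, -2.0]
grip_width: 0.0277
grip_force: 45.0
```

>>> apply_moves([
  [[0,0,-0.08,0],[0,0,-0.08,0],[0,0,-0.08,0],[0,0,0,0]],
])

```text
t: 17.05
ee_pos: [0.5091, -0.1466, 0.0932]
tool_rot: [3.141, 0.0, 3.141]
ft_force: [1.7, -0.8, -2.5]
grip_width: 0.0276
grip_force: 45.0
```

The stake is in the hole, so I'll press on against the pad.

>>> apply_moves([
  [[0.01,0,-0.08,0],[0,0,-0.08,0],[0,0,-0.08,0],[0,0,-0.08,0],[0,0,-0.08,0],[0,0,0,0]],
])

```text
t: 17.55
ee_pos: [0.5093, -0.1467, 0.085]
tool_rot: [-3.141, 0.001, 3.141]
ft_force: [-3.1, 1.0, 5.5]
grip_width: 0.0274
grip_force: 45.0
```

>>> apply_moves([
  [[0,0,-0.08,0],[0,0,-0.08,0],[0,0,-0.08,0],[0,0,0,0]],
])

```text
t: 17.88
ee_pos: [0.5094, -0.1467, 0.0791]
tool_rot: [-3.141, 0.001, 3.141]
ft_force: [-1.8, 1.6, 5.9]
grip_width: 0.0273
grip_force: 45.0
```

>>> apply_moves([
  [[0,0,-0.08,0],[0,0,-0.08,0],[0,0,-0.06,0],[0,0,0,0]],
])

```text
t: 18.22
ee_pos: [0.5094, -0.1467, 0.0737]
tool_rot: [-3.141, 0.001, 3.141]
ft_force: [-2.7, 1.6, 6.8]
grip_width: 0.0275
grip_force: 45.0
```

>>> apply_moves([
  [[0,0,-0.04,0],[0,0,0,0]],
])

```text
t: 18.38
ee_pos: [0.5094, -0.1467, 0.0731]
tool_rot: [-3.141, 0.001, 3.141]
ft_force: [-3.3, 1.7, 8.4]
grip_width: 0.0275
grip_force: 45.0
```

>>> apply_moves([
  [[0,0,-0.04,0],[0,0,-0.02,0],[0,0,0,0]],
])

```text
t: 18.63
ee_pos: [0.5094, -0.1467, 0.073]
tool_rot: [-3.141, 0.001, 3.141]
ft_force: [-7.4, 2.7, 14.8]
grip_width: 0.0276
grip_force: 45.0
```

>>> apply_moves([
  [[0,0,-0.04,0],[0,0,0,0],[0,0,0,0]],
])

```text
t: 18.88
ee_pos: [0.5095, -0.1467, 0.073]
tool_rot: [-3.141, 0.002, 3.141]
ft_force: [-9.4, 3.4, 19.6]
grip_width: 0.0273
grip_force: 45.0
```

>>> apply_moves([
  [[0,0,0.05,0],[0,0,0,0],[0,0,0,0],[0,0,0,0],[0,0,0,0],[0,0,0,0],[0,0,0,0]],
], grip=0.2)

```text
t: 19.47
ee_pos: [0.5091, -0.1467, 0.0695]
tool_rot: [3.141, -0.001, 3.141]
ft_force: [0.6, -0.2, 0.2]
grip_width: 0.0694
grip_force: 0.0
```

>>> apply_moves([
  [[0,0,0.3,0],[0,0,0.6,0],[0,0,1,0],[0,0,1,0],[0,0,1,0],[0.5,0,1,0],[1,0,0,0],[1,0,0,0],[0.5,0,0,0],[0,0,0,0]],
])

```text
t: 20.3
ee_pos: [0.5858, -0.1465, 0.1921]
tool_rot: [3.141, 0.0, -3.141]
ft_force: [0.0, 0.4, 0.4]
grip_width: 0.0703
grip_force: 0.0
```

```bash
python3 - <<'E'
from h import *
s=env.read_state(); c=cam('wrist'); im=env.capture('wrist'); print(s['t'],s['ee_pos'],s['grip_width'])
a=np.linspace(0,6.283,60); h=np.array([.5116,-.1467,0])
for z in (.046,.090):
    for x,y in proj(c,h+np.c_[.014*np.cos(a),.014*np.sin(a),0*a+z]): cv2.circle(im,(int(round(x)),int(round(y))),0,(0,0,255) if z>.05 else (0,255,0),-1)
side=env.capture('side')
out=np.hstack([cv2.resize(im[20:260,140:420],(700,600))[:, :400] if 0 else cv2.resize(im[20:240,180:380],(400,440)), cv2.resize(side[150:370,180:380],(400,440))])
cv2.imwrite('pics/w5.png',out)
E
```

```text
20.3 [ 0.58581713 -0.14647847  0.19212684] 0.0702899033320529
```

View pics/w5.png

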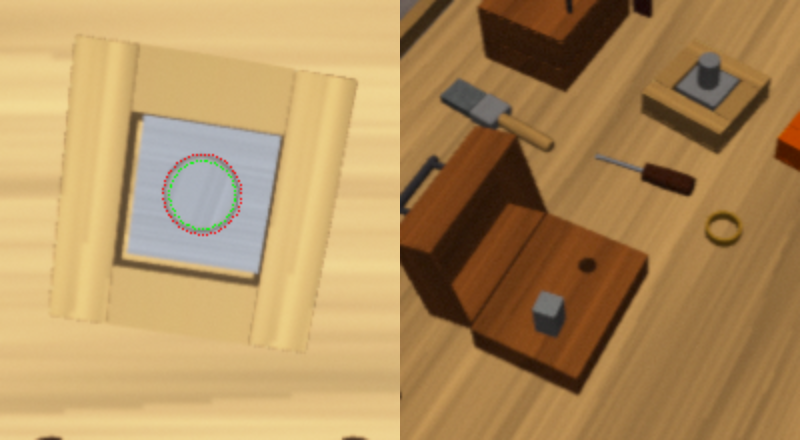

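The head sits on the steel, and its top matches the ring I predicted for the fully-home height. The lid is open on its stop, the square stake is still in its place, and the bystanders near the case and block have not moved.

```bash
python3 -c "
from station import env
print(env.close_job())"
```

```text
the job is handed in; nothing more can be done
None
```

The job is handed in: the lid is open on its stop, the round-headed stake is pressed fully home in the steel block, and the square stake is still in the case; the last pictures showed nothing out of place near the case and block.

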